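Unclip the middle-sized grinder-head cassette

ROBOT

A 7-joint arm with a two-finger parallel gripper is mounted at the origin on the work surface. World frame = base frame: x ahead of the robot, y to its left, z up, the work surface at z = 0. Lengths are in mm, angles in rad, forces in N, time in s.
With the tool pointing down it reaches from about 375 to 925 mm from the base axis. Payload 3.1 kg.
Tool frame: the origin (TCP) lies on the centre line of the jaws, within the pads' length; the fingertips stand 17 mm ahead of it and the grasp point (between the pads) lies 2 mm behind it; z points along the fingers, y is the line along which they close (so a half turn about z gives the same grasp; the last joint's range is limited). The gripper opens to 85 mm and grips with 20 to 120 N. Pads are 22 mm wide; open, the fingers measure 114 mm over their backs; the gripper's body (76 mm by 85 mm) begins 54 mm behind the grasp point. The pads swing forward as they close: fully open they stand 13 mm farther back than shut.
Start: joints at [1.042, 0.383, 0.044, 1.598, -0.018, 1.161, -0.05], TCP at [271.457, -590.605, 248.269] pointing down, gripper open.
Joint ranges: [-2.61, 2.61], [-0.41, 2.15], [-1.48, 1.57], [0, 2.5], [-1.57, 4.71], [0.05, 1.97], [-2.85, 2.85]. Speed limits (rad/s): [2.79, 2.79, 3.14, 3.14, 3.14, 3.14, 3.14].

INTERFACE

Orientations are given as a rotation vector (axis times angle).
In Python, from bench import ctrl, cams gives the robot as it stands. The module is installed in compiled form; this text tells all that it offers.
- The arm moves only by the tool carry_out, never from a script. Its argument "series" is a list of rows, each a list of 7 numbers: the shift along the tool's x, y, z scaled (see below), then the turn, a rotation vector about the tool's x, y, z scaled (see below), then the opening, from 0 (shut) to 1 (fully open). In form: [[tx, ty, tz, rx, ry, rz, grip], ...]. A call has 1 to 10 rows; each row shifts and turns the commanded pose from where the row before left it, along the tool's axes as they then stand; what a row does not reach is not made up. The controller multiplies each number of a shift by 2.5 cm and each number of a turn by 10 degrees. A row lasts 1/8 s, in which the tool goes at most 62.5 mm and 10.7 degrees, less where a joint would pass 70% of its speed; a pose out of reach is approached as far as the arm can. A call with a number of a shift or a turn outside -1 to 1 is refused whole. A call with a gripper value outside its range is refused whole. The fingers move at their own pace and stop on an object; the grip force is fixed at half the most. Time passes only in rows, so rows that do not move let the fingers close. It gives the time, the measured TCP pose, the force, the opening and the grip force at its end, in the units of the state.
- ctrl.sense(): the state, without advancing time (a new reading comes with each control period).
- cams.camera(name): name is "scene" or "side" or "wrist"; returns the picture (480x640x3 uint8, blue, green, red); there is no depth.
- cams.camera_info(name): a dict with "K" (3x3 intrinsics, pixels), "dist" ([k1, k2, p1, p2, k3] as OpenCV has them; the pictures are not rectified), "view" (4x4, takes a point from world to camera coordinates). Camera axes: x right, y up, looking along -z (the intrinsics and any distortion apply to the point x, -y, -z); pixel columns grow to the right and rows downward; lengths in mm; the calibration is good to about 2 mm. A picture is of the moment at which its call begins: read the wrist's pose just before it. camera_info takes no time and is no camera call; for the wrist camera it gives the pose at the moment of the call.
- ctrl.close_job(): hands the job in; it is judged then, once.
The state is a dict: "t": time; "qpos": joint angles; "joint_velocities": joint speeds; "joint_torque": joint torques, N m; "ee_pos": TCP position; "ee_rot": TCP orientation; "wrist_force": force on the tool from outside, world axes, zero at the start; "ft_torque": the same for the moment, N m; "opening": finger opening in mm; "grasp_force": force on a finger pad.
Only numpy, scipy, OpenCV 4.12 (cv2) and the standard library are available. Lean on these libraries where they do the work, as an engineer would, in place of code of your own. Each camera call takes 0.05 s, during which the arm holds its last target. There are 200 camera calls.

TASK

Three cassettes of glass-grinding heads are clipped in their docks on the bench; take the middle-sized one. Pinch its two opposite side catches together while it sits in its dock, draw it up out of the dock and finish while holding it by the pinched catches right above the dock, level and still, with its underside at least 12 cm above the bench: do not put it down or let go. Leave the other two cassettes and everything else on the bench where they are.

Things in the scene. Friction and masses are not known exactly. Their poses are not given: they have to be found in the camera images.
- cassette_middle: The wanted cassette: grey tray 120 mm long (x), 51 wide (y), body 24 high, with two upright dark grinding heads, 22 mm diameter, at x = +-40 mm (tops 44 mm above the underside) and two black catch tabs at its middle. Loose, 0.2 to 0.38 kg, balanced about its middle; clipped in dock_middle, underside 4 mm above the bench. Origin: centre of underside; x along its length, y from catch to catch, z up.
- dock_middle: Fixed grey open-topped dock of that cassette: 138 x 66 mm, walls 30 mm high, floor 4 thick, 1.5 mm play around the cassette. Ledges in its long walls (underside 22 mm above the bench) hold the catches' barbs: unpinched, the cassette rises only 2 mm. Origin: centre of its underside on the bench; x along its length; yaw within +-0.6 rad.
- tab_middle_left (a point): Middle of the gripping area on the outer face of the left (+y) catch tab, 62 mm above the cassette's underside, 25 mm out from its centre plane while released. The tab is an upright plate 24 mm wide (x), 6 thick; its outer face is free from the dock's rim (30 mm above the bench) to its top, 82 mm above the bench.
- tab_middle_right (a point): The same on the right (-y) tab. Outer faces are 50 mm apart released, 34 mm apart fully pinched.
- catch_middle_left (a joint): How far the left catch is pressed in towards the cassette's middle (m): 0 released, 0.008 at its stop. Spring: about 2 N at the start, 7 N at the stop. Its barb is free of the ledge from about 0.005 to 0.0065 on.
- catch_middle_right (a joint): The same for the right catch.
- cassette_small: The small look-alike cassette, not wanted: 90 mm long, heads 14 mm in diameter at x = +-25 mm; otherwise as the middle one, same tabs, in its own dock (108 x 66 mm); docks stand side by side about 24 cm apart. Origin: centre of the underside; x along its length. Leave it in place.
- cassette_large: The large look-alike cassette, not wanted: 150 mm long, heads 30 mm in diameter at x = +-55 mm; otherwise as the middle one, same tabs, in its own dock (168 x 66 mm); docks stand side by side about 24 cm apart. Origin: centre of the underside; x along its length. Leave it in place.
- spare_head_a: Loose spare grinding head standing between two docks, 22 mm in diameter, 20 high. Origin: centre of underside. Leave alone.
- spare_head_b: Loose spare grinding head standing between two docks, 16 mm in diameter, 20 high. Origin: centre of underside. Leave alone.
- flux_bottle: Small capped amber bottle, 44 mm in diameter, 85 high, beyond the docks. Origin: centre of underside. Leave alone.
- glass_offcut: Green glass offcut 70 x 50 x 5 mm lying beyond the docks. Origin: centre of underside. Leave alone.
- lens_tin: Flat round tin, 70 mm in diameter, 23 high, beyond the docks. Origin: centre of underside. Leave alone.
- flux_brush: Flat brush, about 200 mm long, lying to the left of the docks. Origin on the bench under the brush. Leave alone.
- bench_screwdriver: Screwdriver, about 200 mm long, lying to the right of the docks. Origin on the bench under it. Leave alone.
Mind the look-alikes: they are no part of the job. What is shaped like the cassette_middle but green is not meant.

How it is judged:
By the outcome, as a careful person would: the job done as asked, in the order asked, and still so for the second after the job is handed in, while the arm keeps its last pose, push and grip.
It also fails if it takes over 34 s, if anything falls off the work surface, if the arm or the gripper's body presses on something with over 40 N, if the wrist force passes 120 N, or if a joint passes its speed limit or range.

## Working session

There is one attempt and no reset: what is moved stays moved. The work goes in short steps, Python scripts to look and compute and a tool call to move; the robot and the scene stay as the last step left them, time stands still between calls to the robot, and variables do not carry over. Pictures are saved under pics/ and viewed, at most 10 in all, crops included, and the job is handed in when it is done.

Besides the shell and the picture viewer there is one more tool, called after ">>>" as name(argument=value, ...) on one line, values as JSON. carry_out: Moves the arm, as the interface text tells. Its arguments: {"type":"object","properties":{"series":{"type":"array"}},"required":["series"]}

```bash
mkdir -p pics
python3 - <<'E'
from bench import ctrl,cams
import cv2,numpy as np
s=ctrl.sense();print(s['t'],s['ee_pos'],s['ee_rot'],s['opening'])
a=cams.camera('scene');b=cams.camera('side')
cv2.imwrite('pics/scene.png',a);cv2.imwrite('pics/side.png',b)
for n in('scene','side'):
    i=cams.camera_info(n);print(n,i['K'],i['dist'],i['view'])
E
```

```text
0.0 [ 271.05500138 -589.80464372  246.87978533] [-3.06650590e+00 -6.71025702e-01  1.09947481e-03] 85.18990345488368
scene [[598.01292338   0.         324.69527655]
 [  0.         598.01292338 240.87466726]
 [  0.           0.           1.        ]] [0.02005444 0.         0.         0.         0.        ] [[ 8.58825422e-01  5.12200193e-01  8.35807194e-03 -4.93739282e+02]
 [-2.84200132e-01  4.62827627e-01  8.39655210e-01  8.32838333e+01]
 [ 4.26203214e-01 -7.23492605e-01  5.43055495e-01 -1.82380943e+03]
 [ 0.00000000e+00  0.00000000e+00  0.00000000e+00  1.00000000e+00]]
side [[593.14394772   0.         324.94329791]
 [  0.         593.14394772 249.81511621]
 [  0.           0.           1.        ]] [-0.18053258  0.          0.          0.          0.        ] [[-9.61426977e-01 -2.74462327e-01 -1.81272810e-02  5.17172575e+02]
 [ 2.01693933e-01 -7.48264346e-01  6.31996856e-01 -1.41766014e+02]
 [-1.87023326e-01  6.03962665e-01  7.74758914e-01 -1.69857045e+03]
 [ 0.00000000e+00  0.00000000e+00  0.00000000e+00  1.00000000e+00]]
```

View pics/scene.png

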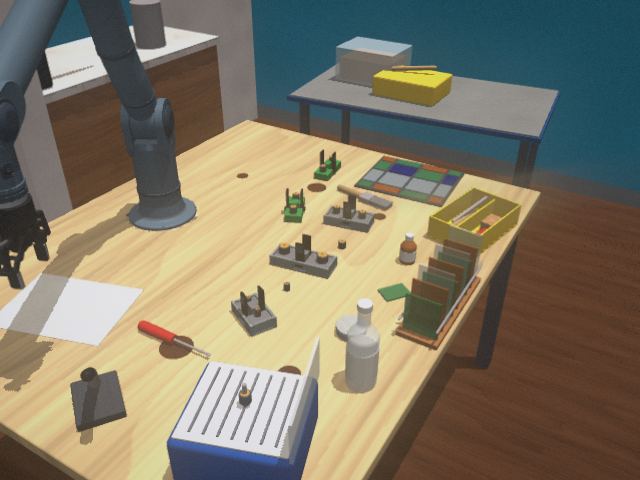

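View pics/side.png

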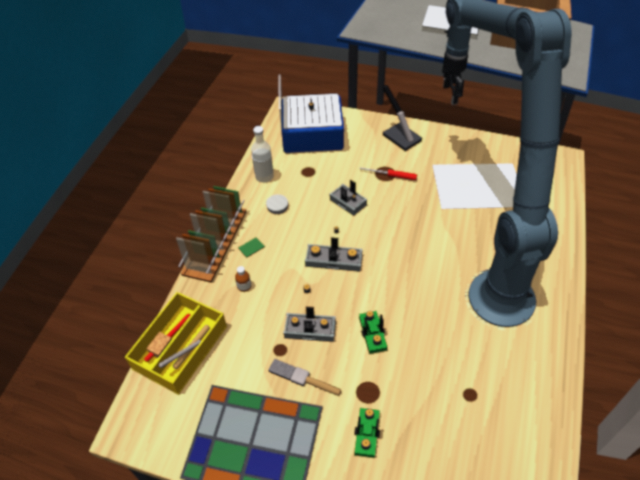

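The scene picture shows three grey docks at (254,312), (304,260) and (349,217). The side picture shows them at (348,198), (334,257) and (310,326), and the green decoys are not wanted. I'll measure the dock lengths next.

```bash
cat > h.py <<'E'
import numpy as np,cv2
def ray(i,uv):
    p=cv2.undistortPoints(np.array(uv,float).reshape(-1,1,2),i['K'],np.array(i['dist'])).reshape(-1,2)
    V=np.array(i['view']);d=np.c_[p[:,0],-p[:,1],-np.ones(len(p))]@V[:3,:3]
    return -V[:3,:3].T@V[:3,3],d
def plane(i,uv,z):
    o,d=ray(i,uv);return o+d*((z-o[2])/d[:,2])[:,None]
E
python3 - <<'E'
from bench import cams
from h import *
for n,cs in(('scene',[(254,316),(304,262),(349,219)]),('side',[(348,200),(334,259),(310,328)])):
    im=cv2.imread(f'pics/{n}.png');i=cams.camera_info(n)
    hsv=cv2.cvtColor(im,cv2.COLOR_BGR2HSV)
    m=((hsv[...,1]<75)&(hsv[...,2]<175)).astype(np.uint8)
    k,l,st,ce=cv2.connectedComponentsWithStats(m)
    for c in cs:
        w=l[c[1]-8:c[1]+9,c[0]-8:c[0]+9];w=w[w>0]
        j=np.bincount(w).argmax();ys,xs=np.where(l==j)
        P=plane(i,np.c_[xs,ys],20)[:,:2].astype(np.float32)
        print(n,c,st[j],cv2.minAreaRect(P))
    if n=='scene':cv2.imwrite('pics/z1.png',cv2.resize(im[180:345,215:395],None,fx=4,fy=3.6,interpolation=cv2.INTER_CUBIC))
    else: cv2.imwrite('pics/z2.png',cv2.resize(im[175:355,270:390],None,fx=4,fy=3.3,interpolation=cv2.INTER_CUBIC))
E
```

```text
scene (254, 316) [ 231  293   46   44 1151] ((526.6238403320312, -252.21871948242188), (80.74310302734375, 154.6963348388672), 60.64061737060547)
scene (304, 262) [ 270  243   67   36 1324] ((512.76318359375, -1.113433837890625), (182.32049560546875, 120.63429260253906), 7.988483428955078)
scene (349, 219) [323 204  52  29 870] ((510.05438232421875, 256.3565673828125), (149.71669006347656, 136.8760528564453), 10.425154685974121)
side (348, 200) [330 183  37  32 651] ((526.3004760742188, -262.04217529296875), (109.17929077148438, 120.22569274902344), 61.79480743408203)
side (334, 259) [ 305  239   57   32 1078] ((514.2122802734375, -18.849746704101562), (166.8136749267578, 114.93099212646484), 8.166825294494629)
side (310, 328) [ 284  308   52   33 1154] ((512.7111206054688, 237.69747924804688), (137.79006958007812, 101.56559753417969), 11.31448745727539)
```

View pics/z1.png

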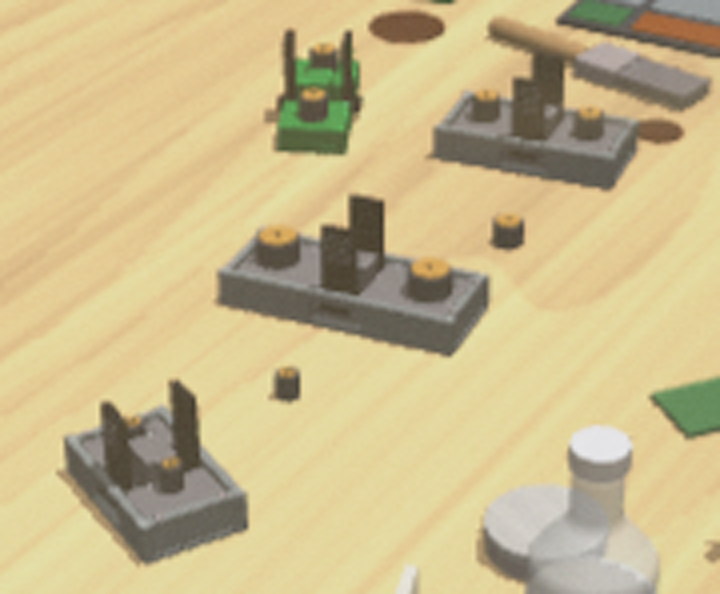

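The far-left dock measures about 138 mm, so that's the middle one, near (512,247) with a yaw of about 0.19. The zoom also shows it has mid-sized heads. I'm moving above it now.

>>> carry_out(series=[[0.3,-1,0,0,0,0.67,1],[0.4,-1,0,0,0,0.67,1],[0.52,-1,0,0,0,0,1],[0.52,-1,0,0,0,0,1],[0.52,-1,0,0,0,0,1],[0.52,-1,0,0,0,0,1],[0.52,-1,0,0,0,0,1],[0.52,-1,0,0,0,0,1],[0.52,-1,0,0,0,0,1],[0.52,-1,0,0,0,0,1]])

```text
t: 1.35
ee_pos: [332.3, -320.2, 247.8]
ee_rot: [-3.126, -0.309, 0.001]
wrist_force: [1.3, -0.7, 0.0]
opening: 85.6
grasp_force: 0.0
```

>>> carry_out(series=[[0.52,-1,0,0,0,0,1],[0.52,-1,0,0,0,0,1],[0.52,-1,0,0,0,0,1],[0.52,-1,0,0,0,0,1],[0.52,-1,0,0,0,0,1],[0.52,-1,0,0,0,0,1],[0.52,-1,0,0,0,0,1],[0.52,-1,0,0,0,0,1],[0.52,-1,0,0,0,0,1],[0.52,-1,0,0,0,0,1]])

```text
t: 2.6
ee_pos: [410.7, -49.9, 247.9]
ee_rot: [-3.126, -0.309, 0.001]
wrist_force: [-0.6, 1.0, 0.7]
opening: 86.0
grasp_force: 0.0
```

>>> carry_out(series=[[0.52,-1,0,0,0,0,1],[0.52,-1,0,0,0,0,1],[0.52,-1,0,0,0,0,1],[0.52,-1,0,0,0,0,1],[0.52,-1,0,0,0,0,1],[0.52,-1,0,0,0,0,1],[0.52,-1,0,0,0,0,1],[0.52,-1,0,0,0,0,1],[0.52,-1,0,0,0,0,1],[0.52,-1,0,0,0,0,1]])

```text
t: 3.85
ee_pos: [489.5, 220.3, 247.7]
ee_rot: [3.126, 0.308, -0.002]
wrist_force: [0.3, 0.2, 0.5]
opening: 85.4
grasp_force: 0.0
```

Run:
```python
from bench import ctrl,cams
from h import *
s=ctrl.sense();i=cams.camera_info('wrist');a=cams.camera('wrist');cv2.imwrite('pics/w1.png',a)
import pickle;pickle.dump((s,i),open('w1.pkl','wb'))
print(s['t'],s['ee_pos'],s['ee_rot'],s['wrist_force']);print(i)
sc=cams.camera_info('scene');print(plane(sc,[(336.75,206.9),(362.5,211.9)],48))
```

```text
3.85 [489.47177379 220.27564896 247.7226311 ] [ 3.12598297e+00  3.08380405e-01 -1.54516426e-03] [0.25614497 0.22028452 0.48694374]
{'K': array([[407.35877602,   0.        , 318.48017693],
       [  0.        , 407.35877602, 237.76887632],
       [  0.        ,   0.        ,   1.        ]]), 'dist': array([-0.03088268,  0.        ,  0.        ,  0.        ,  0.        ]), 'view': array([[ 1.95609221e-01, -9.80681425e-01,  9.87986636e-04,
         1.20716703e+02],
       [ 9.31052010e-01,  1.85393391e-01, -3.14279246e-01,
        -4.55985193e+02],
       [ 3.08024653e-01,  6.23957854e-02,  9.49330069e-01,
        -5.45081687e+02],
       [ 0.00000000e+00,  0.00000000e+00,  0.00000000e+00,
         1.00000000e+00]])}
[[472.57826168 240.45044308  48.        ]
 [551.30608936 254.3452335   48.        ]]
```

View pics/w1.png

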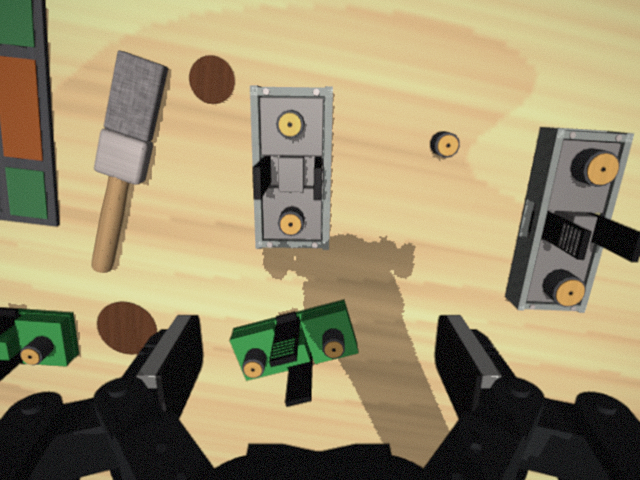

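The wrist picture shows the wanted cassette with its heads at (290,124) and (291,223) and its tabs at (262,178) and (319,178). The fingers are at the bottom of the frame, and the green decoy is at (295,340).

Run:
```python
from h import *
import pickle
from scipy.spatial.transform import Rotation as R
s,i=pickle.load(open('w1.pkl','rb'));im=cv2.imread('pics/w1.png')
hsv=cv2.cvtColor(im,cv2.COLOR_BGR2HSV);c=[]
for u,v in((290,124),(291,223)):
    w=hsv[v-20:v+20,u-20:u+20];m=(w[...,1]>110)&(w[...,2]>120)
    y,x=np.where(m);c.append((u-20+x.mean(),v-20+y.mean()));print(c[-1],m.sum())
P=plane(i,c,48);M=P.mean(0);d=P[1]-P[0];d*=np.sign(d[0])
T=R.from_rotvec(s['ee_rot']).as_matrix()
print(P,M,np.linalg.norm(d),'yaw',np.arctan2(d[1],d[0]),'toolx yaw',np.arctan2(T[1,0],T[0,0]),T)
print('tool shift',T.T@(np.r_[M[:2],0]-np.r_[s['ee_pos'][:2],0]))
```

```text
(np.float64(289.4109947643979), np.float64(124.18848167539267)) 382
(np.float64(290.1121495327103), np.float64(223.89096573208724)) 321
[[549.42070116 255.66313314  48.        ]
 [470.37783216 241.08437679  48.        ]] [509.89926666 248.37375496  48.        ] 80.37608647174768 yaw 0.18239134001309112 toolx yaw 0.1966648944825734 [[ 9.80723197e-01  1.95399933e-01 -9.36344411e-04]
 [ 1.95399505e-01 -9.80723587e-01 -5.29641078e-04]
 [-1.02178688e-03  3.36470058e-04 -9.99999421e-01]]
tool shift [ 25.5240721  -23.56494456  -0.03400908]
```

>>> carry_out(series=[[0.265,-0.23,0.8,0,0,0.08,1],[0.265,-0.23,0.9,0,0,0,1],[0.265,-0.23,0.9,0,0,0,1],[0.265,-0.23,0.9,0,0,0,1],[0,0,0,0,0,0,1]])

```text
t: 4.53
ee_pos: [509.6, 246.4, 158.4]
ee_rot: [3.127, 0.288, -0.008]
wrist_force: [-0.3, -0.5, 0.1]
opening: 85.1
grasp_force: 0.0
```

Run:
```python
from bench import ctrl,cams
from h import *
s=ctrl.sense();i=cams.camera_info('wrist');a=cams.camera('wrist');cv2.imwrite('pics/w2.png',a)
import pickle;pickle.dump((s,i),open('w2.pkl','wb'))
print(s['t'],s['ee_pos'],s['ee_rot'],s['wrist_force'])
```

```text
4.525 [509.64104235 246.37698926 158.44273182] [ 3.12699751  0.28771616 -0.00831299] [-0.34031881 -0.46866793  0.13629938]
```

View pics/w2.png

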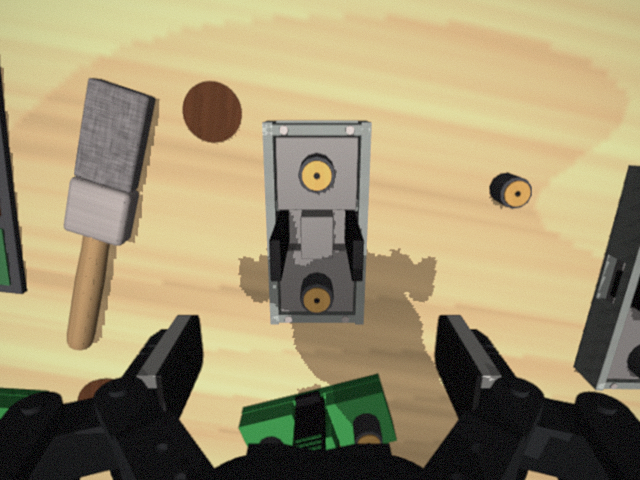

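The wrist picture now shows the heads at (317,174) and (317,298), with the tabs at (281,245) and (357,245). They are nearly centred between the pads, whose midline is at about column 320.

Run:
```python
from h import *
import pickle
from scipy.spatial.transform import Rotation as R
s,i=pickle.load(open('w2.pkl','rb'));im=cv2.imread('pics/w2.png')
c=[]
g=cv2.cvtColor(im,cv2.COLOR_BGR2HSV)
for u,v in((317,174),(317,298)):
    w=g[v-24:v+24,u-24:u+24];y,x=np.where((w[...,1]>110)&(w[...,2]>80)&(w[...,0]<32));p=np.c_[x,y].astype(np.float32)
    o,r=cv2.minEnclosingCircle(p);c.append((u-24+o[0],v-24+o[1]));print(c[-1],r,len(x))
P=plane(i,c,48);M=P.mean(0);d=P[0]-P[1]
T=R.from_rotvec(s['ee_rot']).as_matrix()
print(P,M,np.linalg.norm(d),np.arctan2(d[1],d[0]),np.arctan2(T[1,0],T[0,0]),'z axis',T[:,2])
print('shift',T.T@(np.r_[M[:2],0]-np.r_[s['ee_pos'][:2],0]))
# tab outline: dark pixels in each row band
for v in(215,225,235,245,255,265):
    row=g[v,262:375,2]<45;x=np.where(row)[0]+262;print(v,x[x<317].min(initial=999),x[x<317].max(initial=0),x[x>317].min(initial=999),x[x>317].max(initial=0))
```

```text
(316.56896591186523, 175.41954040527344) 15.011006355285645 666
(316.5, 299.5) 13.285429954528809 493
[[549.23871231 255.42235322  48.        ]
 [470.19759781 240.90370697  48.        ]] [509.71815506 248.1630301   48.        ] 80.36347970727051 0.18165972890709456 0.1835016486835773 z axis [-0.00514621 -0.00185492 -0.99998504]
shift [ 0.40171739 -1.74198095 -0.00370979]
215 276 288 346 356
225 275 288 346 357
235 272 288 345 361
245 270 292 345 362
255 271 285 348 362
265 271 283 350 362
```

>>> carry_out(series=[[0.03,-0.06,0.8,0,0,0,1],[0,0,0.9,0,0,0,1],[0,0,0.9,0,0,0,1],[0,0,0.8,0,0,0,1],[0,0,0.5,0,0,0,1],[0,0,0,0,0,0,1]])

```text
t: 5.32
ee_pos: [511.1, 248.5, 62.2]
ee_rot: [3.128, 0.287, -0.003]
wrist_force: [-0.8, 0.1, 0.4]
opening: 85.2
grasp_force: 0.0
```

Run:
```python
from bench import ctrl,cams
from h import *
s=ctrl.sense();a=cams.camera('wrist');b=cams.camera('side')
print(s['t'],s['ee_pos'],s['ee_rot'],s['wrist_force'])
cv2.imwrite('pics/w3.png',np.hstack([cv2.resize(a,(400,300)),cv2.resize(b[265:355,250:370],(400,300),interpolation=cv2.INTER_CUBIC)]))
```

```text
5.325 [511.10268504 248.50764365  62.22810565] [ 3.12776685e+00  2.87114501e-01 -3.08085732e-03] [-0.84313204  0.07803859  0.44691165]
```

View pics/w3.png

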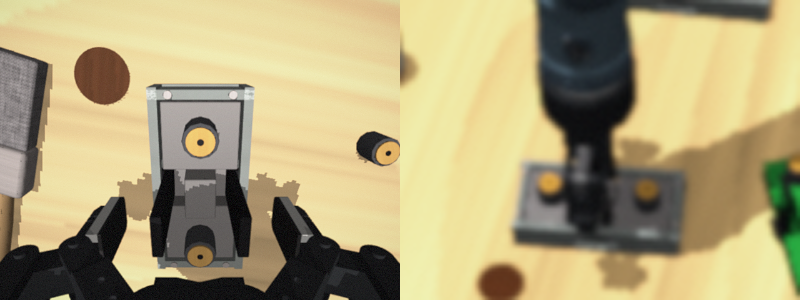

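The tabs sit centred between the open pads, with about 27 px clear on each side. The side view shows the fingers between the heads, so I'm pinching now.

>>> carry_out(series=[[0,0,0,0,0,0,0],[0,0,0,0,0,0,0],[0,0,0,0,0,0,0],[0,0,0,0,0,0,0],[0,0,0,0,0,0,0],[0,0,0,0,0,0,0],[0,0,0,0,0,0,0],[0,0,0,0,0,0,0]])

```text
t: 6.42
ee_pos: [513.0, 248.5, 66.6]
ee_rot: [3.126, 0.286, 0.003]
wrist_force: [-5.1, -4.3, 16.6]
opening: 25.7
grasp_force: 60.1
```

An opening of 25.7 mm is less than the 34 mm I expected, and the tool is being pushed up with 16.6 N. I'll look before lifting.

Run:
```python
from bench import ctrl,cams
from h import *
a=cams.camera('wrist');b=cams.camera('scene')
s=ctrl.sense();print(s['t'],s['ee_pos'],s['opening'],s['wrist_force'],s['ft_torque'])
cv2.imwrite('pics/w4.png',np.hstack([a[160:480,150:490],cv2.resize(b[165:245,295:395],(400,320),interpolation=cv2.INTER_CUBIC)]))
```

```text
6.525 [513.02408872 248.56202494  66.56060457] 25.44218144819635 [-3.64403609 -5.03352259 17.1670209 ] [-0.89609385  0.95166318 -0.01374646]
```

View pics/w4.png

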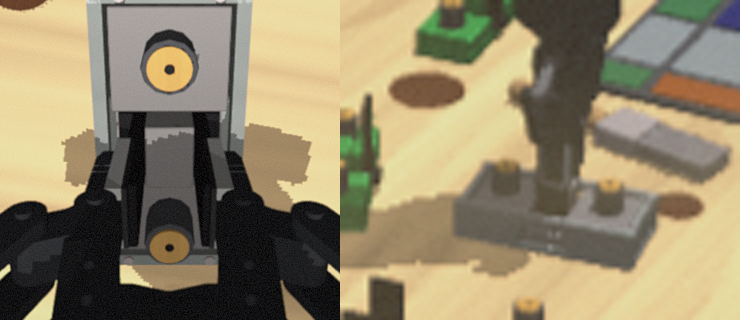

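Both pads lie flat on the outer faces of the tabs. The gap between the tabs has shrunk to about 0.6 of its released width (22/38), so they're fully pinched. The upward push comes from the pads swinging forward. I'm lifting gently.

>>> carry_out(series=[[0,0,-0.1,0,0,0,0],[0,0,-0.1,0,0,0,0],[0,0,-0.1,0,0,0,0],[0,0,-0.15,0,0,0,0],[0,0,-0.2,0,0,0,0],[0,0,-0.2,0,0,0,0],[0,0,-0.2,0,0,0,0]])

```text
t: 7.4
ee_pos: [511.7, 249.0, 89.9]
ee_rot: [-3.128, -0.287, 0.0]
wrist_force: [-0.4, 0.8, -2.7]
opening: 25.2
grasp_force: 59.0
```

The wrist now carries 2.7 N, which matches a free cassette of about 0.27 kg, so I'm continuing up.

>>> carry_out(series=[[0,0,-0.3,0,0,0,0],[0,0,-0.5,0,0,0,0],[0,0,-0.6,0,0,0,0],[0,0,-0.7,0,0,0,0],[0,0,-0.7,0,0,0,0],[0,0,-0.7,0,0,0,0],[0,0,-0.6,0,0,0,0],[0,0,-0.4,0,0,0,0],[0,0,-0.2,0,0,0,0],[0,0,0,0,0,0,0]])

```text
t: 8.65
ee_pos: [511.8, 248.9, 207.1]
ee_rot: [-3.128, -0.287, -0.0]
wrist_force: [0.0, -0.1, -3.6]
opening: 25.2
grasp_force: 59.0
```

>>> carry_out(series=[[0,0,0,0,0,0,0],[0,0,0,0,0,0,0],[0,0,0,0,0,0,0],[0,0,0,0,0,0,0]])

```text
t: 9.15
ee_pos: [511.7, 248.9, 206.9]
ee_rot: [3.128, 0.287, -0.001]
wrist_force: [-1.3, 0.3, -2.5]
opening: 25.3
grasp_force: 59.0
```

Run:
```python
from bench import ctrl,cams
from h import *
a=cams.camera('wrist');b=cams.camera('scene');c=cams.camera('side')
s=ctrl.sense();print(s['t'],s['ee_pos'],s['ee_rot'],s['opening'],s['grasp_force'],s['wrist_force'],s['ft_torque'])
f=lambda x:cv2.resize(x,(400,300),interpolation=cv2.INTER_CUBIC)
cv2.imwrite('pics/w5.png',np.vstack([np.hstack([f(a),f(b[130:250,290:450])]),np.hstack([f(c[235:355,240:400]),f(b)])]))
```

```text
9.3 [511.80606571 248.94973329 207.02119845] [-3.12842069e+00 -2.87152072e-01  9.63846757e-05] 25.01193523625794 59.042425648967765 [-0.73082917 -0.18416675 -2.26786516] [0.04251201 0.00877351 0.00621556]
```

View pics/w5.png

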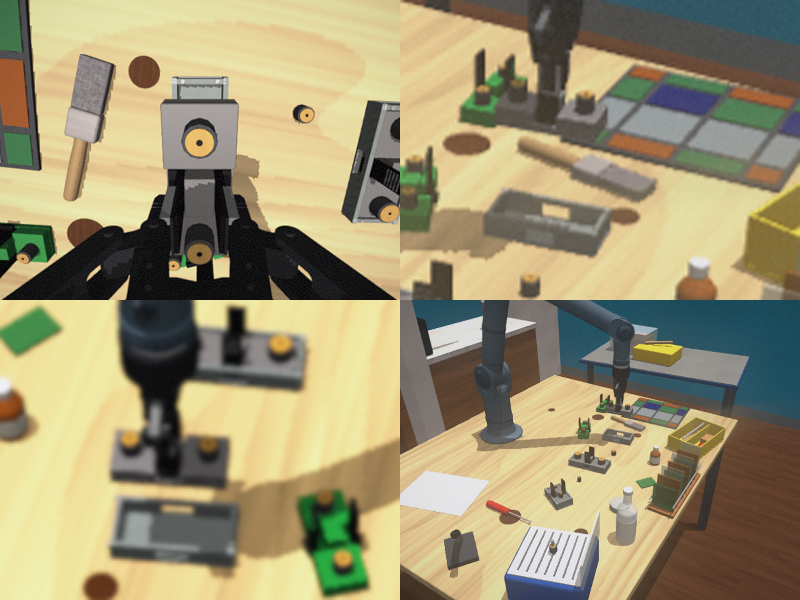

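The cassette is out and hanging level above the empty dock, and nothing else has moved. I'll check height and tilt once from the head tops: scene (337,163) and (366,168), side (292,290) and (323,293).

Run:
```python
from bench import ctrl,cams
from h import *
def cen(n,pts,r):
    im=cams.camera(n);g=cv2.cvtColor(im,cv2.COLOR_BGR2HSV);i=cams.camera_info(n);o=[]
    for u,v in pts:
        w=g[v-r:v+r+1,u-r:u+r+1];y,x=np.where((w[...,1]>100)&(w[...,2]>70)&(w[...,0]<30));o.append((u-r+x.mean(),v-r+y.mean()))
    print(n,o);return ray(i,o)
W=cen('wrist',[(319,227),(320,407)],26);S=cen('scene',[(366,168),(337,163)],6);D=cen('side',[(292,290),(323,293)],6)
for k in(0,1):
  for rs in((W,S),(W,D),(S,D)):
    A=np.zeros((3,3));b=np.zeros(3)
    for o,d in rs:
        e=d[k]/np.linalg.norm(d[k]);Q=np.eye(3)-np.outer(e,e);A+=Q;b+=Q@o
    print(k,np.linalg.solve(A,b).round(1))
print(ctrl.sense()['ee_pos'])
```

```text
wrist [(np.float64(318.6804697156984), np.float64(227.67737948084056)), (np.float64(318.65510597302506), np.float64(405.480732177264))]
scene [(np.float64(363.8235294117647), np.float64(167.11764705882354)), (np.float64(336.42857142857144), np.float64(162.28571428571428))]
side [(np.float64(291.6521739130435), np.float64(290.19565217391306)), (np.float64(322.2931034482759), np.float64(290.8103448275862))]
0 [548.2 256.2 190.4]
0 [548.8 256.4 190.9]
0 [548.3 255.9 190.8]
1 [468.6 241.6 190.4]
1 [472.9 241.5 194.7]
1 [471.5 238.3 193.2]
[511.84797969 248.9511154  207.05573431]
```

The head tops are at about 190 to 193 mm, so the underside is about 147 mm above the bench. It's level to within measurement error and centred over the dock.

```bash
python3 -c "
from bench import ctrl
print(ctrl.close_job())"
```

```text
the job is handed in; nothing more can be done
None
```

I pinched the middle cassette's catches, drew it out and handed the job in at about 9.5 s, with the cassette held level and still right above its dock, underside about 147 mm up, and nothing else seen to move.

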